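Slide the last culture jar in under the lowered light bar

ROBOT

A 6-joint arm with a two-finger parallel gripper is mounted at the origin on the work surface. World frame = base frame: x ahead of the robot, y to its left, z up, the work surface at z = 0. Lengths are in m, angles in rad, forces in N, time in s.
With the tool pointing down it reaches from about 0.325 to 0.9 m from the base axis. Payload 3.5 kg.
Tool frame: the origin (TCP) lies on the front face of the gripper's body, between the roots of the fingers; the fingertips stand 73 mm ahead of it and the grasp point (between the pads) lies 54 mm ahead of it; z points along the fingers, y is the line along which they close (so a half turn about z gives the same grasp; the last joint's range is limited). The gripper opens to 85 mm and grips with 20 to 120 N. Pads are 22 mm wide; open, the fingers measure 114 mm over their backs; the gripper's body (76 mm by 85 mm) begins 54 mm behind the grasp point. The pads swing forward as they close: fully open they stand 13 mm farther back than shut.
Start: joints at [-1.416, 0.276, -0.026, 1.268, 0, 1.467], TCP at [0.159, -0.604, 0.304] pointing down, gripper open.
Joint ranges: [-3.12, 3.12], [-0.85, 1.88], [-1.08, 1.24], [-1.95, 2.15], [-1.57, 1.53], [-3.14, 3.14]. Speed limits (rad/s): [2.57, 2.57, 3.14, 3.14, 3.14, 3.14].

INTERFACE

Orientations are given as a unit quaternion [x, y, z, w].
In Python, from rig import robot, vision gives the robot as it stands.
- The arm moves only by the shell command python3 -m jog 'ROWS' [OPENING] [FORCE]. ROWS is JSON, a list of rows, each a list of 2 entries, a list of its own where there are three numbers: the shift along the world's x, y, z in mm, then the turn, a rotation vector about the world's x, y, z in rad. A call has exactly 8 rows; each row shifts and turns the commanded pose from where the row before left it; what a row does not reach is not made up. A row lasts 1/10 s, in which the tool goes at most 50 mm and 8.59 degrees, less where a joint would pass 70% of its speed; a pose out of reach is approached as far as the arm can. A call with a gripper value outside its range is refused whole. OPENING is the closure in counts, from 0 (fully open) to 255 (shut), set as the call begins (- or left out, the last holds). The fingers move at their own pace and stop on an object; FORCE is the grip in N (left out, the last holds). Time passes only in rows, so rows that do not move let the fingers close, or fill a call up. It gives the time, the measured TCP pose, the force, the opening and the grip force at its end, in the units of the state.
- robot.sense(): the state, without advancing time (a new reading comes with each control period).
- vision.get_image(name): name is "scene" or "top"; returns a dict with "image" (420x560x3 uint8, red, green, blue), "camera_matrix" (3x3 intrinsics, pixels), "dist" ([k1, k2, p1, p2, k3] as OpenCV has them; the pictures are not rectified), "R" (3x3) and "t" (3): a world point X has camera coordinates R X + t. Camera axes: x right, y down, z forward; pixel columns grow to the right and rows downward; lengths in m; the calibration is good to about 2 mm. A picture is of the moment at which its call begins. There is no depth.
- robot.close_job(): hands the job in; it is judged then, once.
The state is a dict: "clock": time; "joint_positions": joint angles; "qd": joint speeds; "effort": joint torques, N m; "eef_pos": TCP position; "tool_rot": TCP orientation; "force": force on the tool from outside, world axes, zero at the start; "torque": the same for the moment, N m; "grip_width": finger opening in m; "finger_force": force on a finger pad.
Only numpy, scipy, OpenCV 4.12 (cv2) and the standard library are available. Lean on these libraries where they do the work, as an engineer would, in place of code of your own. Each camera call takes 0.05 s, during which the arm holds its last target. There are 200 camera calls.

TASK

One low culture jar still stands in front of the light bar that has been lowered over its row. Without gripping or lifting it, push it gently along the bench with the fingers, upright all the way, in under the bar until it stands in the middle of the empty place in the row, in line with the other three. Do not knock the lamp or shift any other jar or thing, and leave the jar standing there with the hand drawn clear.

Things in the scene. Friction and masses are not known exactly. Their poses are not given: they have to be found in the camera images.
- jar: the jar to be pushed: glass culture jar, 60 mm in diameter, 76 mm tall with its white 54 mm screw lid (lid 17 mm high), holding orange-topped grain; alone on the open bench between the robot and the row. Straight glass wall from the bench to 53 mm height. Origin: centre of its underside; z up along its axis. 150 to 310 g, most of it in the lower 30 mm; pushed below about half its height it slides, pushed near the lid it may tip
- lamp: LED light bar on two stands, firmly fixed to the bench. At y = +-215 mm: an upright rod 12 mm thick, 176 mm tall; a black clamp 30 x 32 mm level with the bar; a steel foot 130 mm (x) by 46 mm (y) by 6 mm. Origin on the bench under the bar's centre; x points level across the bar, from the robot's side to the far side, y along the bar, z up
- bar (a point): centre of the light bar's underside, 84 mm above the bench: a 76 mm jar has 8 mm headroom. The bar is level, 400 mm long (along the lamp's y), 36 mm wide (x) and reaches from 84 to 109 mm above the bench. Axes as the lamp's
- gap (a point): middle of the one empty place in the row, a point on the bench surface below the bar's centre line (nothing is there to be seen). Its x and y axes are parallel to the lamp's. The row has four places 90 mm apart (lamp y = -135, -45, 45 and 135 mm); the other three are taken
- row_a: one of the three jars already in the row under the bar, loose: glass culture jar, 60 mm in diameter, 76 mm tall with its white 54 mm screw lid (lid 17 mm high). Origin: centre of its underside
- row_b: one of the three jars already in the row under the bar, loose: glass culture jar, 60 mm in diameter, 76 mm tall with its white 54 mm screw lid (lid 17 mm high). Origin: centre of its underside
- row_c: one of the three jars already in the row under the bar, loose: glass culture jar, 60 mm in diameter, 76 mm tall with its white 54 mm screw lid (lid 17 mm high). Origin: centre of its underside
- tall_jar: bystander: culture jar 72 mm in diameter, 130 mm tall, too tall for the bar. Origin: centre of its underside
- dishes: bystander: pile of three Petri dishes, 90 mm in diameter, 46 mm high. Origin: centre of its underside
- lids: bystander: pile of three spare white lids, 57 mm in diameter, 34 mm high. Origin: centre of its underside
- forceps: bystander: steel forceps lying flat, 160 mm long (x), 12 mm wide, 6 mm high. Origin: centre of its underside
- dial: bystander: round dial thermometer on a foot, 84 mm across, 90 mm tall. Origin: on the bench below the middle of the dial
Things that resemble listed ones, but are neither listed nor needed, are in the scene too. What is shaped like the jar but green or purple is not meant.

How it is judged:
By the outcome, as a careful person would: the job done as asked, in the order asked, and still so for the second after the job is handed in, with the robot touching nothing.
It also fails if it takes over 72 s, if anything falls off the work surface, if the arm or the gripper's body presses on something with over 40 N, if the wrist force passes 120 N, or if a joint passes its speed limit or range.

## Working session

There is one attempt and no reset: what is moved stays moved. The work goes in short steps, Python scripts to look and compute and a shell command to move; the robot and the scene stay as the last step left them, time stands still between calls to the robot, and variables do not carry over. Pictures are saved under pics/ and viewed, at most 13 in all, crops included, and the job is handed in when it is done.

```bash
ls; mkdir -p pics; python3 - <<'E'
from rig import robot, vision
import cv2,pickle
d={}
for n in("scene","top"):
    g=vision.get_image(n); d[n]=g
    cv2.imwrite(f"pics/{n}0.png",cv2.resize(g["image"][:,:,::-1],(800,600),interpolation=cv2.INTER_CUBIC))
    print(n,g["camera_matrix"],g["dist"],-g["R"].T@g["t"])
pickle.dump(d,open("v0.pkl","wb"))
print(robot.sense())
E
```

```text
pics
scene [[516.25465471   0.         275.39712675]
 [  0.         516.25465471 205.92167472]
 [  0.           0.           1.        ]] [-0.13873262  0.          0.          0.          0.        ] [1.09134805 0.94440292 0.77701791]
top [[544.73736607   0.         279.23935617]
 [  0.         544.73736607 217.35006778]
 [  0.           0.           1.        ]] [0.0189595 0.        0.        0.        0.       ] [ 0.23034777 -0.00257511  1.27813288]
{'clock': 0.1, 'joint_positions': array([-1.41643213e+00,  2.77080111e-01, -2.77801850e-02,  1.26799661e+00,
       -3.73845740e-06,  1.46739029e+00]), 'qd': array([ 0.00160291, -0.0015506 ,  0.00406869,  0.00055129, -0.00075339,
        0.00105426]), 'effort': array([ 2.65523577e-04, -4.46707892e+01,  2.96128553e+01,  8.47460091e-03,
       -5.77454534e-05, -4.17736800e-06]), 'eef_pos': array([ 0.1592254 , -0.60378414,  0.3028398 ]), 'tool_rot': array([ 9.91705278e-01,  1.28528519e-01, -2.81165594e-05, -1.02990556e-03]), 'force': array([ 0.10592751, -0.2688406 , -1.67996735]), 'torque': array([ 0.07594146,  0.03739003, -0.01763022]), 'finger_force': 0.0, 'grip_width': 0.08552174088076289}
```

View pics/scene0.png

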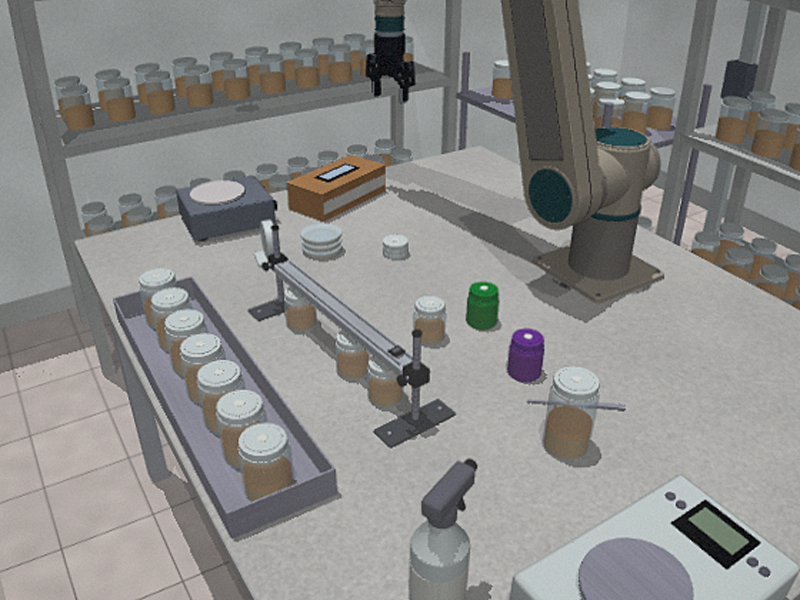

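View pics/top0.png

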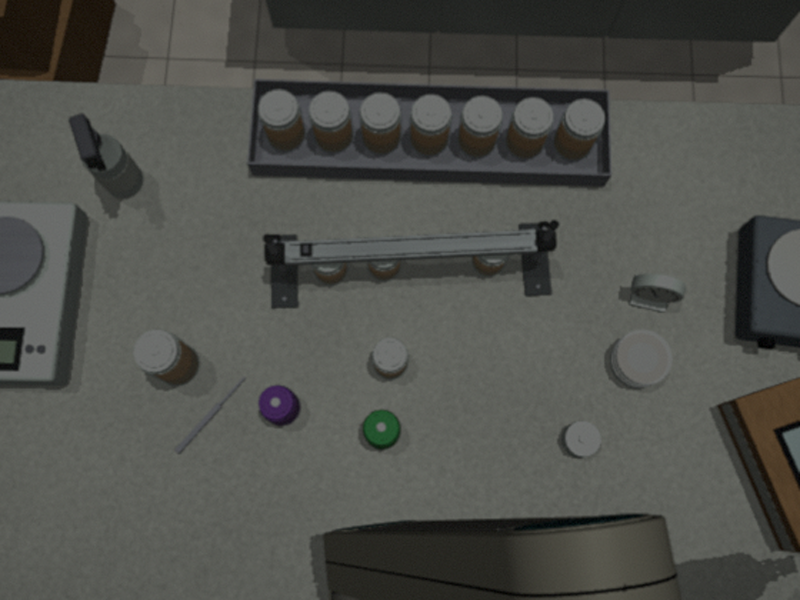

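The scene view shows the target jar at (430,320), beside the green (482,305) and purple (526,355) look-alikes. The bar runs from (270,255) to (415,370). In the top view the jar is at (390,357), row jars are at x≈330, 384 and 489 with row≈265, and the empty place is near (437,260). The candidates are the white-lidded jar with orange grain at (390,357), the green jar at (381,428) and the purple jar at (279,404). Only the first fits: white lid, orange grain, alone in front of the row. I'll confirm it in a crop.

```bash
cat > h.py <<'E'
import cv2,numpy as np
def ray(g,uv):
    p=cv2.undistortPoints(np.array(uv,float).reshape(-1,1,2),g["camera_matrix"],g["dist"]).reshape(-1,2)
    d=np.c_[p,np.ones(len(p))]@g["R"]; return -g["R"].T@g["t"],d
def onz(g,uv,z):
    c,d=ray(g,uv); return c+d*((z-c[2])/d[:,2])[:,None]
def proj(g,X):
    return cv2.projectPoints(np.array(X,float).reshape(-1,1,3),cv2.Rodrigues(g["R"])[0],g["t"],g["camera_matrix"],g["dist"])[0].reshape(-1,2)
E
python3 - <<'E'
import pickle,cv2,numpy as np
d=pickle.load(open("v0.pkl","rb"))
a=d["top"]["image"][145:315,175:400,::-1]; cv2.imwrite("pics/topc.png",cv2.resize(np.clip(a*1.5,0,255).astype(np.uint8),None,fx=3.5,fy=3.5,interpolation=cv2.INTER_CUBIC))
a=d["scene"]["image"][140:320,160:400,::-1]; cv2.imwrite("pics/scenec.png",cv2.resize(a,None,fx=3.3,fy=3.3,interpolation=cv2.INTER_CUBIC))
E
```

```text
(no output)
```

View pics/topc.png

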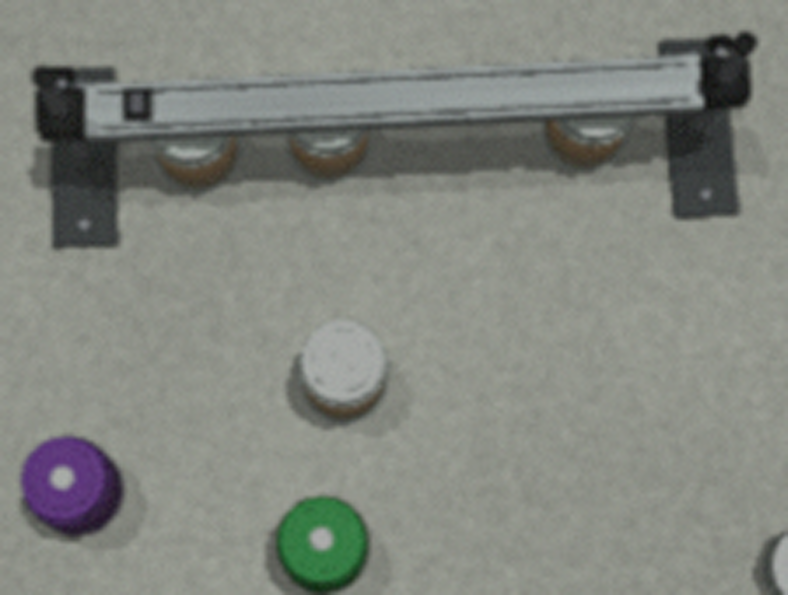

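View pics/scenec.png

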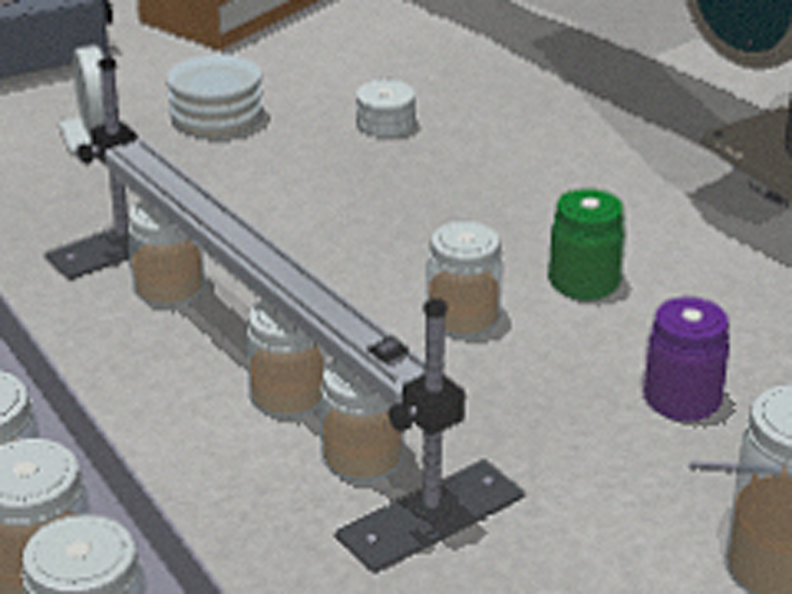

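The crops confirm the target: a white-lidded jar with orange grain at top-crop (343,362), with the green jar at (322,543) and the purple one at (70,485). The bar runs from (85,110) to (702,81) in the top crop, and the feet's front edges are at (85,246) and (706,215). The row jars are near x=198, 328 and 587, so the empty place is near x≈455.

```bash
cat > m.py <<'E'
import numpy as np,cv2
from h import *
def lid(g,box=None):
    im=g["image"]; hsv=cv2.cvtColor(im,cv2.COLOR_RGB2HSV)
    return hsv
E
python3 - <<'E'
import pickle
from h import *
d=pickle.load(open("v0.pkl","rb")); t=d["top"]; s=d["scene"]
T=lambda L:np.array(L,float)/3.5+[175,145]-.36
S=lambda L:np.array(L,float)/3.3+[160,140]-.35
np.set_printoptions(precision=4,suppress=True)
f=onz(t,T([(52,247),(118,244),(673,217),(739,213)]),.006); fl=(f[0]+f[1])/2; fr=(f[2]+f[3])/2
y=(fl-fr)[:2]; print("foot",f[:,:2],"len",np.linalg.norm(y),"ang",np.degrees(np.arctan2(-y[0],y[1])))
y/=np.linalg.norm(y); x=np.array([y[1],-y[0]]); print("lamp from feet",(fl+fr)[:2]/2+.065*x)
b=onz(t,T([(85,84),(85,136),(705,56),(700,108)]),.109); e=(b[0]+b[1]-b[2]-b[3])[:2]/2
print("bar",b[:,:2],np.linalg.norm(e),"ang",np.degrees(np.arctan2(-e[0],e[1])),b.mean(0))
fs=onz(s,S([(524,491),(486,460),(375,571),(336,535)]),.006); print("scene +foot corners",fs[:,:2],fs.mean(0), "pred", )
# second foot in scene, outer end
print("top pred +foot c",((fl)[:2]+.065*x))
# lid mask in top
for n,g,c,r in(("top",t,T([(343,362)])[0],16),("scene",s,S([(466,240)])[0],14)):
    hsv=cv2.cvtColor(g["image"],cv2.COLOR_RGB2HSV); 
    x0,y0=(c-r).astype(int); w=hsv[y0:y0+2*r,x0:x0+2*r]; bg=np.median(hsv[y0-8:y0,x0:x0+2*r,2])
    m=((w[...,2]>bg+ (22 if n=="top" else 14))&(w[...,1]<60)).astype(np.uint8)
    k=max(cv2.findContours(m,cv2.RETR_EXTERNAL,cv2.CHAIN_APPROX_NONE)[0],key=cv2.contourArea)
    el=cv2.fitEllipse(k); p=np.array(el[0])+[x0,y0]; print(n,bg,el,p,onz(g,[p],.076))
# row jars by grain in scene (lowest, sides)
for g,n in((s,"scene"),(t,"top")):
    h=cv2.cvtColor(g["image"],cv2.COLOR_RGB2HSV); m=((h[...,0]<20)&(h[...,1]>75)).astype(np.uint8)
    N,_,st,ce=cv2.connectedComponentsWithStats(m)
    for q in range(1,N):
        if st[q,4]>40 : print(n,st[q],ce[q],onz(g,[(st[q,0]+st[q,2]/2-.5,st[q,1]+st[q,3]-1)],0)[0,:2])
E
```

```text
foot [[ 0.5366  0.2246]
 [ 0.5403  0.1794]
 [ 0.5726 -0.2018]
 [ 0.577  -0.2473]] len 0.4280770229383063 ang 4.865342250705268
lamp from feet [ 0.6214 -0.0058]
bar [[ 0.6206  0.1928]
 [ 0.5856  0.1904]
 [ 0.6533 -0.2067]
 [ 0.6179 -0.2032]] 0.39791009429457136 ang 4.684210042584501 [ 0.6194 -0.0067  0.109 ]
scene +foot corners [[0.5389 0.2283]
 [0.5424 0.1869]
 [0.6677 0.2426]
 [0.672  0.1994]] [0.6052 0.2143 0.006 ] pred
top pred +foot c [0.6032 0.2075]Traceback (most recent call last):
  File "<stdin>", line 20, in <module>
ValueError: max() iterable argument is empty
```

```bash
python3 - <<'E'
import pickle
from h import *
d=pickle.load(open("v0.pkl","rb")); t=d["top"]; s=d["scene"]
np.set_printoptions(precision=4,suppress=True)
for n,g,c,r in(("top",t,np.array([273,248.]),16),("scene",s,np.array([301,213.]),14)):
    im=cv2.cvtColor(g["image"],cv2.COLOR_RGB2GRAY); x0,y0=(c-r).astype(int); w=im[y0:y0+2*r,x0:x0+2*r]
    bg=np.median(im[y0-8:y0,x0:x0+2*r]); th,_=cv2.threshold(w,0,255,cv2.THRESH_OTSU)
    print(n,bg,th); print(w[::3,::3])
for g,n in((s,"scene"),(t,"top")):
    h=cv2.cvtColor(g["image"],cv2.COLOR_RGB2HSV); m=((h[...,0]<18)&(h[...,1]>70)).astype(np.uint8)
    N,_,st,ce=cv2.connectedComponentsWithStats(m)
    for q in range(1,N):
        if st[q,4]>20 and 140<st[q,1]<320 and 170<st[q,0]<400: print(n,st[q],ce[q],onz(g,[(st[q,0]+st[q,2]/2-.5,st[q,1]+st[q,3]-1)],0)[0,:2])
E
```

```text
top 99.0 82.0
[[ 95  97  98 102 100 100 101 102 100  99 101]
 [ 99  98  97 101  99  99  97 102  98  99  99]
 [100  97  99 101 111 106 108 105  98 101 100]
 [ 97 103 101 112 112 111 112 113 108 100 102]
 [ 99 101 108 110 110 111 110 112 109  96  99]
 [ 96  73 109 109 110 110 112 110 113 103  98]
 [ 92  65 112 111 111 111 104 111 110  95  89]
 [ 76  65 105  98 112 111 110 109 111  73  88]
 [ 72  63  67 111 111 110  96 109  87  59  90]
 [ 79  69  50  66  80  94  82  73  51  80  88]
 [ 99  66  64  44  43  49  48  42  69  88  88]]
scene 169.0 149.0
[[164 169 169 170 170 165 169 171 173 171]
 [168 165 168 167 168 172 171 168 171 171]
 [173 168 170 161 170 167 168 165 165 174]
 [173 170 172 195 203 201 197 172 169 166]
 [176 167 168 196 209 214 199 201 171 171]
 [171 129 204 193 205 201 201 188 119 172]
 [171 181 114 167 210 199 184 126 126 172]
 [171 143 122 122 129 129 122 127 130 170]
 [175 138 104 117 132 126 114 119 132 172]
 [173 110 103 100 107  99 104 108 137 178]]
scene [200 213  21  14 153] [210.3529 220.2418] [ 0.6361 -0.1412]
scene [290 223  21  14 138] [300.3841 229.413 ] [0.4538 0.0253]
scene [236 245  22  16 164] [246.628  253.5915] [0.6239 0.0429]
scene [258 265  23  15 161] [268.2112 272.8571] [0.6139 0.1344]
scene [383 283  31  26 516] [397.8973 296.1609] [0.4238 0.3697]
top [336 185  14   6  26] [341.5385 187.4615] [ 0.6142 -0.1433]
top [225 189  16   8  39] [232.9487 193.2564] [0.5898 0.1245]
top [264 190  11   4  23] [268.3043 191.2174] [0.6005 0.0359]
```

```bash
cat > lid.py <<'E'
from h import *
def jarlid(g,c,r,th,name):
    im=cv2.GaussianBlur(cv2.cvtColor(g["image"],cv2.COLOR_RGB2GRAY),(3,3),0); x0,y0=(np.array(c)-r).astype(int)
    m=(im[y0:y0+2*r,x0:x0+2*r]>th).astype(np.uint8)
    k=max(cv2.findContours(m,cv2.RETR_EXTERNAL,cv2.CHAIN_APPROX_NONE)[0],key=cv2.contourArea)
    el=cv2.fitEllipse(cv2.convexHull(k)); p=np.array(el[0])+[x0,y0]; return p,el[1],onz(g,[p],.076)[0,:2]
def grain(g):
    h=cv2.cvtColor(g["image"],cv2.COLOR_RGB2HSV); m=((h[...,0]<18)&(h[...,1]>70)).astype(np.uint8)
    N,_,st,ce=cv2.connectedComponentsWithStats(m); c=-(g["R"].T@g["t"])[:2]; out=[]
    for q in range(1,N):
        if st[q,4]>60 and 190<st[q,1]<290 and 170<st[q,0]<340:
            p=onz(g,[(st[q,0]+st[q,2]/2-.5,st[q,1]+st[q,3]-.5)],0.0)[0,:2]
            u=(p-c)/np.linalg.norm(p-c); out.append(p+.030*u)
    return np.array(out)
E
python3 - <<'E'
import pickle
from lid import *
d=pickle.load(open("v0.pkl","rb")); t=d["top"]; s=d["scene"]
np.set_printoptions(precision=4,suppress=True)
print(jarlid(t,(273,248),16,105,"t")); print(jarlid(s,(301,213),14,184,"s"))
c=-(s["R"].T@s["t"]);print(c)
G=grain(s) if 0 else None
import lid
def gr(g):
    h=cv2.cvtColor(g["image"],cv2.COLOR_RGB2HSV); m=((h[...,0]<18)&(h[...,1]>70)).astype(np.uint8)
    N,_,st,ce=cv2.connectedComponentsWithStats(m); c=-(g["R"].T@g["t"])[:2]
    for q in range(1,N):
        if st[q,4]>60 and 190<st[q,1]<290 and 170<st[q,0]<340:
            p=onz(g,[(st[q,0]+st[q,2]/2-.5,st[q,1]+st[q,3]-.5)],0.)[0,:2]
            u=(p-c)/np.linalg.norm(p-c); print("scene jar",st[q],p+.030*u)
gr(s)
# column in top at grain height ~.03
for u,v in((341.5,190),(232.5,196),(268.5,193),(273.0,260)): print("top grain front",onz(t,[(u,v)],.03)[0,:2])
# lamp rod top in scene, clamp etc. +rod top z=.176
print(onz(s,np.array([(435,305),(108,62)])/3.3+[160,140]-.35,.176)[:,:2], onz(t,np.array([(60,80)])/3.5+[175,145],.176))
E
```

```text
(array([272.3856, 246.9929]), (20.875211715698242, 21.549232482910156), array([0.4529, 0.0211]))
(array([300.4635, 211.9343]), (10.183181762695312, 19.084766387939453), array([0.4555, 0.0264]))
[1.0913 0.9444 0.777 ]
scene jar [200 213  21  14 153] [ 0.6256 -0.1666]
scene jar [290 223  21  14 138] [0.438  0.0025]
scene jar [236 245  22  16 164] [0.611 0.018]
scene jar [258 265  23  15 161] [0.5996 0.1101]
top grain front [ 0.6051 -0.1376]
top grain front [0.5814 0.1215]
top grain front [0.5917 0.0362]
top grain front [0.431  0.0195]
[[ 0.6053  0.2125]
 [ 0.6419 -0.2111]] [[0.5995 0.1962 0.176 ]]
```

```bash
python3 -m jog '[[[14,38,0],[0,0,-0.045]],[[14,38,0],[0,0,-0.045]],[[14,38,0],[0,0,-0.045]],[[14,38,0],[0,0,-0.045]],[[14,38,0],[0,0,-0.045]],[[14,38,0],[0,0,-0.045]],[[14,38,0],[0,0,-0.045]],[[14,38,0],[0,0,-0.045]]]' 134 20
python3 -m jog '[[[16,41,0],[0,0,0]],[[16,41,0],[0,0,0]],[[16,41,0],[0,0,0]],[[16,41,0],[0,0,0]],[[16,41,0],[0,0,0]],[[16,41,0],[0,0,0]],[[16,41,0],[0,0,0]],[[16,41,0],[0,0,0]]]'
python3 - <<'E'
import pickle
from h import *
t=pickle.load(open("v0.pkl","rb"))["top"]
print("green",onz(t,[np.array([322,543])/3.5+[174.7,144.7]],.076),"purple",onz(t,[np.array([70,485])/3.5+[174.7,144.7]],.076))
E
```

```text
clock: 0.9
eef_pos: [0.2714, -0.2985, 0.3035]
tool_rot: [0.999, -0.052, -0.0, -0.0]
force: [0.4, -0.5, -0.3]
grip_width: 0.0406
finger_force: 0.0
clock: 1.7
eef_pos: [0.399, 0.0271, 0.3037]
tool_rot: [0.999, -0.048, 0.0, -0.001]
force: [1.0, -0.1, -0.4]
grip_width: 0.0404
finger_force: 0.0
green [[0.33508683 0.02915423 0.076     ]] purple [[0.36591849 0.18923722 0.076     ]]
```

```bash
python3 -m jog '[[[1,1,-24],[0,0,0]],[[0,0,-24],[0,0,0]],[[0,0,-24],[0,0,0]],[[0,0,-24],[0,0,0]],[[0,0,-24],[0,0,0]],[[0,0,-24],[0,0,0]],[[0,0,-24],[0,0,0]],[[0,0,-20],[0,0,0]]]'
python3 - <<'E'
from rig import vision
import cv2,numpy as np
s=vision.get_image("scene")["image"][100:300,180:420,::-1]; t=vision.get_image("top")["image"][200:320,200:344,::-1]
a=cv2.resize(s,(480,400),interpolation=cv2.INTER_CUBIC); b=cv2.resize(np.clip(t*1.5,0,255).astype(np.uint8),(320,267),interpolation=cv2.INTER_CUBIC)
o=np.zeros((400,800,3),np.uint8); o[:,:480]=a; o[:267,480:]=b; cv2.imwrite("pics/c1.png",o)
E
```

```text
clock: 2.5
eef_pos: [0.3991, 0.0254, 0.1145]
tool_rot: [0.999, -0.049, -0.001, -0.001]
force: [0.0, -0.3, -0.2]
grip_width: 0.0408
finger_force: 0.0
```

View pics/c1.png

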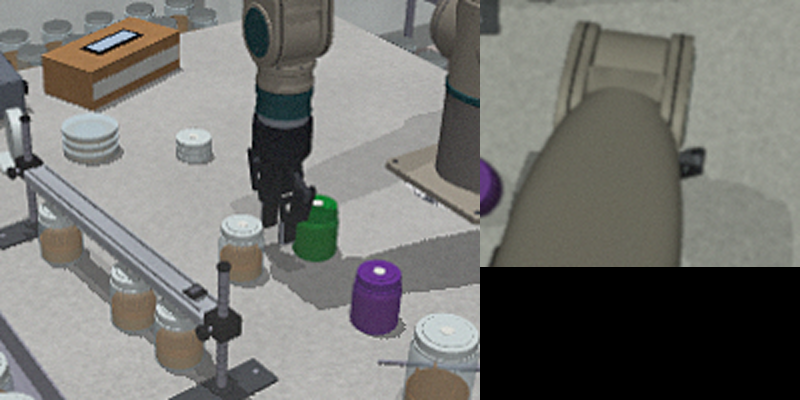

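The scene crop shows the fingers behind the jar (fingers (285,215), jar (242,245)), clear of the green jar at (318,225). The arm hides the jar in the top view.

```bash
python3 -m jog '[[[0,0.5,-4],[0,0,0]],[[0,0.5,-4],[0,0,0]],[[0,0.5,-4],[0,0,0]],[[0,0.5,-4],[0,0,0]],[[0,0.5,-4],[0,0,0]],[[0,0.5,-4],[0,0,0]],[[0,0,-2],[0,0,0]],[[0,0,0],[0,0,0]]]'
python3 -m jog '[[[2,-0.2,0],[0,0,0]],[[2,-0.2,0],[0,0,0]],[[2,-0.2,0],[0,0,0]],[[2,-0.2,0],[0,0,0]],[[2,-0.2,0],[0,0,0]],[[2,-0.2,0],[0,0,0]],[[2,-0.2,0],[0,0,0]],[[2,-0.2,0],[0,0,0]]]'
python3 - <<'E'
from rig import vision
import cv2,numpy as np
from lid import *
g=vision.get_image("scene"); s=g["image"][170:270,250:370,::-1]
cv2.imwrite("pics/c2.png",cv2.resize(s,(600,500),interpolation=cv2.INTER_CUBIC)); print(jarlid(g,(301,213),14,184,"s"))
E
```

```text
clock: 3.4
eef_pos: [0.3995, 0.0265, 0.0895]
tool_rot: [0.999, -0.048, -0.0, -0.002]
force: [0.6, 0.0, -0.2]
grip_width: 0.0404
finger_force: 0.0
clock: 4.2
eef_pos: [0.416, 0.0248, 0.0899]
tool_rot: [0.999, -0.048, 0.0, -0.002]
force: [0.2, -0.3, -0.1]
grip_width: 0.0408
finger_force: 0.0
(array([299.04912758, 212.24136543]), (9.942453384399414, 16.64484977722168), array([0.45936678, 0.02572762]))
```

View pics/c2.png

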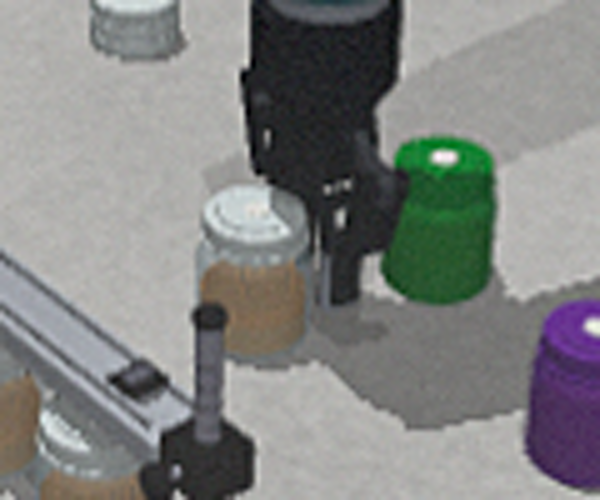

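```bash
python3 -m jog '[[[2,1,0],[0,0,0]],[[3,1,0],[0,0,0]],[[3,0,0],[0,0,0]],[[4,-1,0],[0,0,0]],[[4,-2,0],[0,0,0]],[[4.4,-2.4,0],[0,0,0]],[[4.4,-2.4,0],[0,0,0]],[[4.4,-2.4,0],[0,0,0]]]'
python3 - <<'E'
from rig import vision
import cv2,numpy as np
from lid import *
g=vision.get_image("scene"); s=g["image"][170:270,250:370,::-1]
cv2.imwrite("pics/c3.png",cv2.resize(s,(600,500),interpolation=cv2.INTER_CUBIC)); print(jarlid(g,(297,213),14,184,"s"))
print("tip at first",proj(g,[(.416,.05,.0),(.416,.05,.017),(.416,.05,.03)]),"seen",[250+343/5,170+305/5])
h=cv2.cvtColor(g["image"],cv2.COLOR_RGB2HSV); m=((h[...,0]<18)&(h[...,1]>70)).astype(np.uint8)
N,_,st,ce=cv2.connectedComponentsWithStats(m)
for q in range(1,N):
    if st[q,4]>60 and 190<st[q,1]<290 and 170<st[q,0]<340: print(st[q],onz(g,[(st[q,0]+st[q,2]/2-.5,st[q,1]+st[q,3]-1)],0)[0,:2])
E
```

```text
clock: 5.05
eef_pos: [0.4455, 0.0149, 0.0899]
tool_rot: [0.999, -0.048, 0.0, -0.002]
force: [-0.6, 0.8, -0.9]
grip_width: 0.0409
finger_force: 0.6
(array([288.64606142, 213.47248077]), (10.271946907043457, 14.233132362365723), array([0.48518224, 0.01685843]))
tip at first [[317.15628189 236.29772875]
 [317.44083059 230.9579163 ]
 [317.66015606 226.82534262]] seen [318.6, 231.0]
[200 213  21  14 140] [ 0.63610384 -0.14115278]
[281 223  20  15 137] [0.47762683 0.01608181]
[236 245  22  16 166] [0.62385623 0.04285093]
[258 265  23  14 175] [0.61202561 0.13126526]
```

```bash
python3 -m jog '[[[4,-2.7,0],[0,0,0]],[[4,-2.7,0],[0,0,0]],[[4,-2.7,0],[0,0,0]],[[4,-2.7,0],[0,0,0]],[[4,-2.7,0],[0,0,0]],[[4,-2.7,0],[0,0,0]],[[4,-2.7,0],[0,0,0]],[[4,-2.7,0],[0,0,0]]]'
cat > look.py <<'E'
from rig import vision
import sys
from lid import *
g=vision.get_image("scene")
h=cv2.cvtColor(g["image"],cv2.COLOR_RGB2HSV); m=((h[...,0]<18)&(h[...,1]>70)).astype(np.uint8)
N,_,st,ce=cv2.connectedComponentsWithStats(m)
for q in range(1,N):
    if st[q,4]>60 and 190<st[q,1]<290 and 170<st[q,0]<340: print(st[q],onz(g,[(st[q,0]+st[q,2]/2-.5,st[q,1]+st[q,3]-1)],0)[0,:2].round(4))
if len(sys.argv)>1:
    s=g["image"][150:290,190:360,::-1]; cv2.imwrite(sys.argv[1],cv2.resize(s,(680,560),interpolation=cv2.INTER_CUBIC))
E
python3 look.py
```

```text
clock: 5.9
eef_pos: [0.4771, -0.0066, 0.0899]
tool_rot: [0.999, -0.047, 0.0, -0.003]
force: [-2.1, 1.6, 2.1]
grip_width: 0.0403
finger_force: 1.4
[200 213  21  14 134] [ 0.6361 -0.1412]
[266 223  20  15 158] [ 0.5112 -0.0044]
[236 245  22  15 160] [0.6219 0.0393]
[258 265  23  18 174] [0.6195 0.1438]
```

```bash
python3 -m jog '[[[4,-2.7,0],[0,0,0]],[[4,-2.7,0],[0,0,0]],[[4,-2.7,0],[0,0,0]],[[4,-2.7,0],[0,0,0]],[[4,-2.7,0],[0,0,0]],[[4,-2.7,0],[0,0,0]],[[4,-2.7,0],[0,0,0]],[[4,-2.7,0],[0,0,0]]]'; python3 look.py pics/c4.png
```

```text
clock: 6.75
eef_pos: [0.5092, -0.0283, 0.0899]
tool_rot: [0.999, -0.047, 0.0, -0.002]
force: [-2.5, 1.5, 0.1]
grip_width: 0.0405
finger_force: 1.2
[200 213  21  14 140] [ 0.6361 -0.1412]
[236 245  22  16 172] [0.6239 0.0429]
[258 265  23  14 173] [0.612  0.1313]
```

View pics/c4.png

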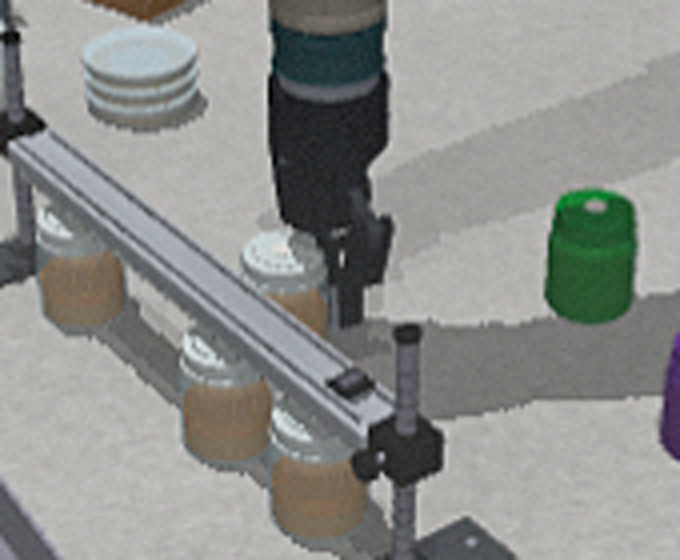

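The crop shows the jar upright in front of the bar, with its lid at (283,253) and the fingers behind it at (350,290). The row jars at (80,280), (225,410) and (318,480) haven't moved.

```bash
python3 -m jog '[[[3.8,-2.6,0],[0,0,0]],[[3.8,-2.6,0],[0,0,0]],[[3.8,-2.6,0],[0,0,0]],[[3.8,-2.6,0],[0,0,0]],[[3.8,-2.6,0],[0,0,0]],[[3.8,-2.6,0],[0,0,0]],[[2,-1,0],[0,0,0]],[[0,0,0],[0,0,0]]]'
python3 -m jog '[[[-5,0.5,0],[0,0,0]],[[-5,0.5,0],[0,0,0]],[[-5,0.5,0],[0,0,0]],[[-5,0.5,0],[0,0,0]],[[-5,0.5,0],[0,0,0]],[[-10,1,0],[0,0,0]],[[-10,1,0],[0,0,0]],[[0,0,0],[0,0,0]]]'
python3 - <<'E'
from rig import vision
import cv2
from lid import *
g=vision.get_image("scene"); t=vision.get_image("top")
im=cv2.cvtColor(g["image"],cv2.COLOR_RGB2GRAY)
cv2.imwrite("pics/c5.png",cv2.resize(g["image"][150:290,190:360,::-1],(680,560),interpolation=cv2.INTER_CUBIC))
print(jarlid(g,(252,214),14,184,"s"))
E
```

```text
clock: 7.6
eef_pos: [0.5344, -0.0451, 0.09]
tool_rot: [0.999, -0.048, 0.001, -0.002]
force: [1.0, 0.0, -0.0]
grip_width: 0.0405
finger_force: 0.1
clock: 8.4
eef_pos: [0.4862, -0.0397, 0.0894]
tool_rot: [0.999, -0.048, -0.001, -0.003]
force: [-0.1, -0.3, -0.1]
grip_width: 0.0406
finger_force: 0.0
(array([249.34244823, 211.14086246]), (11.151062965393066, 18.050823211669922), array([ 0.56501113, -0.0448363 ]))
```

View pics/c5.png

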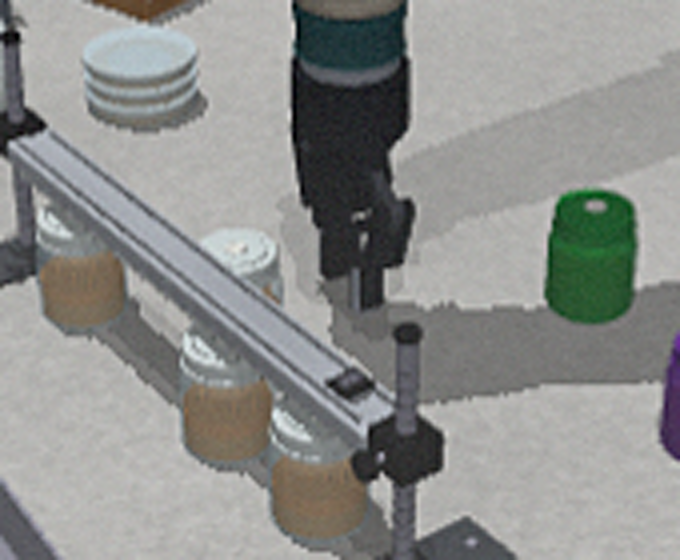

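The crop shows the jar upright in front of the bar, lid at (239,250). The hand is withdrawn to (360,260) and nothing else has moved. Next I tilt the hand so its body stays behind the bar.

```bash
python3 -m jog '[[[-6,0.6,0],[-0.01,-0.0945,0]],[[-6,0.6,-1],[-0.01,-0.0945,0]],[[-6,0.6,-1],[-0.01,-0.0945,0]],[[-5,0.5,-2],[-0.01,-0.0945,0]],[[-5,0.5,-2],[-0.01,-0.0945,0]],[[-5,0.5,-3],[-0.01,-0.0945,0]],[[-4,0.4,-4],[-0.01,-0.0945,0]],[[-3,0.3,-5],[-0.01,-0.0945,0]]]'
python3 - <<'E'
from rig import robot
from scipy.spatial.transform import Rotation as R
s=robot.sense(); r=R.from_quat(s["tool_rot"]); m=r.as_matrix(); print(s["joint_positions"].round(3)); print(m.round(3)); 
print("tip",s["eef_pos"]+.073*m[:,2], "corner",s["eef_pos"]+.073*m[:,2]+.011*m[:,0],s["eef_pos"]+.073*m[:,2]-.011*m[:,0])
E
```

```text
clock: 9.3
eef_pos: [0.4805, -0.0401, 0.0855]
tool_rot: [0.931, -0.043, 0.361, 0.019]
force: [1.1, 1.0, 1.1]
grip_width: 0.0403
finger_force: 0.0
[-0.271  0.123 -1.073 -0.358  0.116  3.008]
[[ 0.735 -0.094  0.671]
 [-0.067 -0.996 -0.066]
 [ 0.674  0.004 -0.738]]
tip [ 0.5294661  -0.0449238   0.03156018] corner [ 0.53755444 -0.04565912  0.03897895] [ 0.52137777 -0.04418848  0.02414141]
```

```bash
python3 -m jog '[[[0,0.4,0],[0.0052,0.05,0]],[[0,0.4,0],[0.0052,0.05,0]],[[0,0.4,-1],[0.0052,0.05,0]],[[0,0.4,-1],[0.0052,0.05,0]],[[3,0.4,-1],[0,0,0]],[[3,0.4,-1],[0,0,0]],[[3,0,-1],[0,0,0]],[[2,0,-1],[0,0,0]]]'
cat > st.py <<'E'
from rig import robot
import numpy as np
from scipy.spatial.transform import Rotation as R
s=robot.sense(); m=R.from_quat(s["tool_rot"]).as_matrix(); p=s["eef_pos"]; a=m[:,0]; f=p+.073*m[:,2]
np.set_printoptions(precision=4,suppress=True)
print("J",s["joint_positions"]); print("tilt",np.degrees(np.arccos(-m[2,2])),"head",np.degrees(np.arctan2(a[1],a[0])),"roll",np.degrees(m[2,1]))
print("tcp",p,"tip",f,"front",f+.011*a,"low",f-.011*a,"bodytop",p+.042*a,"F",s["force"])
h=m[:,1]*0+np.array([a[0],a[1],0])/np.hypot(a[0],a[1]); print("cradled jar centre",f+.011*a+.0224*h)
E
python3 st.py
```

```text
clock: 10.1
eef_pos: [0.4883, -0.0366, 0.0764]
tool_rot: [0.964, -0.045, 0.262, 0.012]
force: [0.2, -0.3, 0.8]
grip_width: 0.0404
finger_force: 0.0
J [-0.2401  0.1268 -0.9314 -0.0128  0.0736  3.0144]
tilt 30.370942990575642 head -5.327603072197704 roll 0.03186327986181628
tcp [ 0.4883 -0.0366  0.0764] tip [ 0.525  -0.0401  0.0134] front [ 0.5345 -0.041   0.019 ] low [ 0.5156 -0.0392  0.0079] bodytop [ 0.5243 -0.04    0.0977] F [ 0.2103 -0.2986  0.7915]
cradled jar centre [ 0.5568 -0.043   0.019 ]
```

```bash
python3 -m jog '[[[3,-0.2,-0.6],[-0.0024,-0.025,0]],[[3,-0.2,-0.6],[-0.0024,-0.025,0]],[[3,-0.2,-0.6],[-0.0024,-0.025,0]],[[3,-0.2,-0.6],[-0.0024,-0.025,0]],[[3,-0.2,-0.6],[-0.0024,-0.025,0]],[[3,-0.2,-0.6],[-0.0024,-0.025,0]],[[3,-0.2,-0.6],[-0.0024,-0.025,0]],[[3,-0.2,-0.6],[-0.0024,-0.025,0]]]'; python3 st.py; python3 look.py pics/c6.png
```

```text
clock: 10.9
eef_pos: [0.5114, -0.0381, 0.0712]
tool_rot: [0.933, -0.044, 0.357, 0.017]
force: [-1.3, 1.1, -0.3]
grip_width: 0.0407
finger_force: 0.5
J [-0.2429  0.2064 -1.0154 -0.3757  0.0986  3.0295]
tilt 41.83172420159951 head -5.326551776053783 roll 0.050183823757641785
tcp [ 0.5114 -0.0381  0.0712] tip [ 0.5599 -0.0427  0.0168] front [ 0.568  -0.0435  0.0241] low [ 0.5517 -0.0419  0.0094] bodytop [ 0.5426 -0.041   0.0992] F [-1.3077  1.0668 -0.267 ]
cradled jar centre [ 0.5903 -0.0455  0.0241]
[200 214  21  13 144] [ 0.6361 -0.1412]
[236 245  22  16 169] [0.6239 0.0429]
[258 265  23  15 175] [0.6139 0.1344]
```

View pics/c6.png

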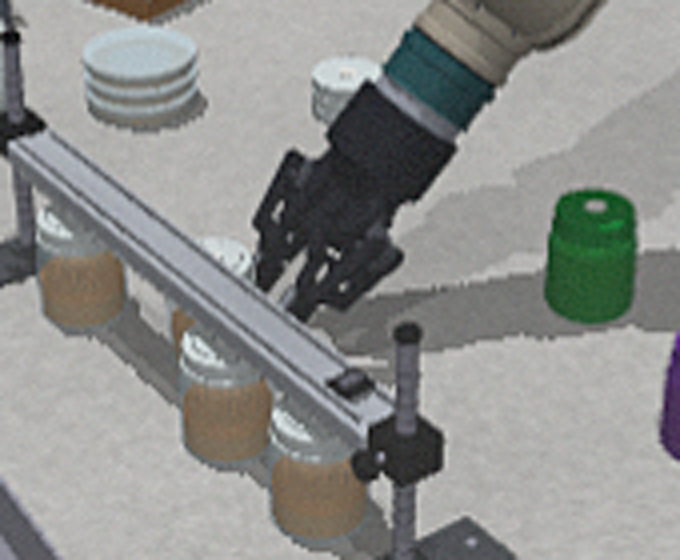

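The crop shows the tilted hand behind the jar, with the jar's lid at (225,250) going under the bar's front edge. The hand is clear of the bar and the row jars are unmoved.

```bash
python3 -m jog '[[[3.5,-0.3,0],[0,0,0]],[[3.5,-0.3,0],[0,0,0]],[[3.5,-0.3,0],[0,0,0]],[[3.5,-0.3,0],[0,0,0]],[[3.5,-0.2,0],[0,0,0]],[[3.5,-0.2,0],[0,0,0]],[[3.5,-0.2,0],[0,0,0]],[[2.5,-0.2,0],[0,0,0]]]'; python3 -m jog '[[[0,0,0],[0,0,0]],[[0,0,0],[0,0,0]],[[0,0,0],[0,0,0]],[[0,0,0],[0,0,0]],[[0,0,0],[0,0,0]],[[0,0,0],[0,0,0]],[[0,0,0],[0,0,0]],[[0,0,0],[0,0,0]]]'; python3 st.py; sed -i 's/st\[q,4\]>60/st[q,4]>25/' look.py; python3 look.py pics/c7.png
```

```text
clock: 11.75
eef_pos: [0.54, -0.0404, 0.0723]
tool_rot: [0.933, -0.043, 0.357, 0.017]
force: [-1.0, -1.1, -0.2]
grip_width: 0.0406
finger_force: 0.5
clock: 12.55
eef_pos: [0.5394, -0.0403, 0.0721]
tool_rot: [0.933, -0.043, 0.357, 0.017]
force: [-1.2, 0.1, -0.6]
grip_width: 0.0406
finger_force: 0.5
J [-0.2312  0.2386 -0.9591 -0.3536  0.0909  3.0381]
tilt 41.90112183182735 head -5.30456115969498 roll 0.06336297768993265
tcp [ 0.5394 -0.0403  0.0721] tip [ 0.588  -0.0449  0.0178] front [ 0.5961 -0.0457  0.0251] low [ 0.5798 -0.0442  0.0104] bodytop [ 0.5706 -0.0432  0.1002] F [-1.2013  0.1478 -0.5504]
cradled jar centre [ 0.6184 -0.0478  0.0251]
[200 213  21  14 148] [ 0.6361 -0.1412]
[223 229  15  13 101] [ 0.6217 -0.0503]
[236 245  22  17 178] [0.6258 0.0464]
[258 265  23  14 169] [0.612  0.1313]
```

View pics/c7.png

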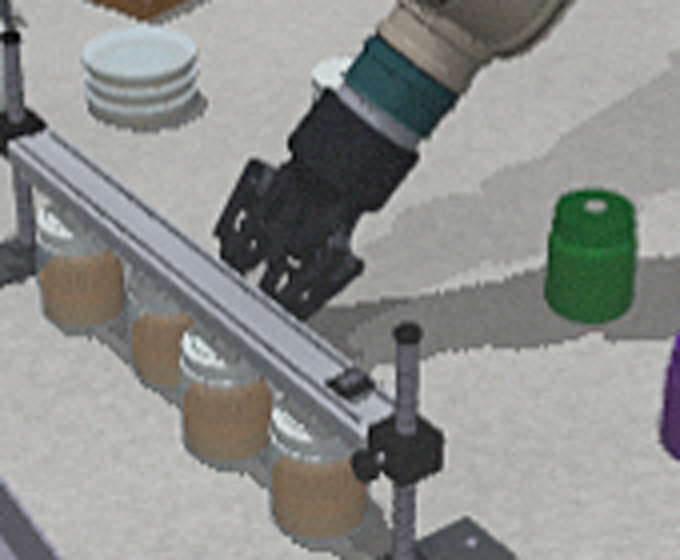

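The crop shows the jar upright under the bar, third from the right with its grain at (160,350). It sits between row jars at (80,285) and (225,415), all standing. Its remaining offset can be measured against those neighbours.

```bash
cat > rel.py <<'E'
from rig import vision
from h import *
np.set_printoptions(precision=4,suppress=True)
L=[]
for i in range(4):
    g=vision.get_image("scene"); L.append(g["image"].astype(float))
im=np.mean(L,0).astype(np.uint8); K=6
h=cv2.cvtColor(cv2.resize(im,None,fx=K,fy=K,interpolation=cv2.INTER_CUBIC),cv2.COLOR_RGB2HSV)
m=((h[...,0]<18)&(h[...,1]>70)).astype(np.uint8); N,lab,st,_=cv2.connectedComponentsWithStats(m); R=[]
for q in range(1,N):
    x,y,w,hh,a=st[q]
    if a>25*K*K and 190<y/K<290 and 170<x/K<300:
        cm=lab[y:y+hh,x:x+w]==q
        left=np.percentile(np.where(cm.any(1),cm.argmax(1),w),10)  # left wall
        cols=[c for c in range(int(5*K),int(12*K))]; bot=np.median([np.nonzero(cm[:,int(left)+c])[0].max() for c in cols if int(left)+c<w and cm[:,int(left)+c].any()])
        R.append([(x+left)/K,(y+bot)/K])
R=np.array(sorted(R)); print(R)
ang=np.radians(4.85); ex=np.array([np.cos(ang),np.sin(ang),0]); ey=np.array([-ex[1],ex[0],0]); L0=np.array([.622,-.003,0])
ys=np.array([-.135,-.045,.045,.135]); P=lambda a,b:proj(g,[L0+a*ex+b*ey])[0]
base=np.array([P(0,b) for b in ys]); off=R-base; print("offset px",off)   # silhouettes minus projected centre
k=[0,2,3]; e=[np.polyval(np.polyfit(ys[k],off[k,i],1),ys[1]) for i in(0,1)]
J=np.c_[(P(.005,-.045)-P(-.005,-.045))/10,(P(0,-.040)-P(0,-.050))/10]
print("jar error lamp x,y mm",np.linalg.solve(J,off[1]-e))
print("resid row fit mm",[np.linalg.solve(J,off[j]-[np.polyval(np.polyfit(ys[k],off[k,i],1),ys[j]) for i in(0,1)]) for j in k])
E
python3 rel.py
```

```text
[[200.3333 226.6667]
 [223.1667 241.3333]
 [236.1667 260.    ]
 [258.3333 279.    ]]
offset px [[-11.138    0.3155]
 [ -5.8525  -0.6225]
 [-12.1464   0.9381]
 [-11.2469   1.1448]]
jar error lamp x,y mm [-14.647   3.853]
resid row fit mm [array([-0.4561,  0.2495]), array([ 1.3684, -0.7484]), array([-0.9123,  0.499 ])]
```

```bash
python3 -m jog '[[[1,-0.3,0],[0,0,0]],[[1.5,-0.3,0],[0,0,0]],[[1.5,-0.3,0],[0,0,0]],[[1.5,-0.3,0],[0,0,0]],[[1.5,-0.3,0],[0,0,0]],[[1.5,-0.3,0],[0,0,0]],[[0,0,0],[0,0,0]],[[0,0,0],[0,0,0]]]'; python3 rel.py; python3 st.py | tail -2
```

```text
clock: 13.6
eef_pos: [0.5482, -0.0422, 0.0723]
tool_rot: [0.933, -0.043, 0.357, 0.017]
force: [-0.8, 1.3, -0.7]
grip_width: 0.0409
finger_force: 0.3
[[200.3333 226.5833]
 [219.35   242.1667]
 [236.1667 260.    ]
 [258.3167 279.    ]]
offset px [[-11.138    0.2321]
 [ -9.6691   0.2108]
 [-12.1464   0.9381]
 [-11.2636   1.1448]]
jar error lamp x,y mm [-4.5602  1.3698]
resid row fit mm [array([-0.4652,  0.2233]), array([ 1.3957, -0.6698]), array([-0.9304,  0.4465])]
tcp [ 0.5482 -0.0422  0.0724] tip [ 0.5968 -0.0468  0.0181] front [ 0.6049 -0.0476  0.0254] low [ 0.5886 -0.0461  0.0107] bodytop [ 0.5793 -0.0451  0.1004] F [ 0.2771 -0.6275 -0.0593]
cradled jar centre [ 0.6272 -0.0496  0.0254]
```

```bash
python3 -m jog '[[[1,-0.3,0],[0,0,0]],[[1,-0.3,0],[0,0,0]],[[1,-0.2,0],[0,0,0]],[[0,0,0],[0,0,0]],[[0,0,0],[0,0,0]],[[0,0,0],[0,0,0]],[[0,0,0],[0,0,0]],[[0,0,0],[0,0,0]]]'; python3 rel.py
python3 -m jog '[[[-3,0.3,0],[0,0,0]],[[-5,0.5,0],[0,0,0]],[[-8,0.8,0],[0,0,0]],[[-8,0.8,0],[0,0,0]],[[-8,0.8,0],[0,0,0]],[[0,0,0],[0,0,0]],[[0,0,0],[0,0,0]],[[0,0,0],[0,0,0]]]'; python3 rel.py
python3 - <<'E'
from rig import vision
import cv2,numpy as np
g=vision.get_image("top"); a=g["image"][145:225,175:400,::-1]
cv2.imwrite("pics/c8.png",cv2.resize(np.clip(a*1.8,0,255).astype(np.uint8),None,fx=3.5,fy=3.5,interpolation=cv2.INTER_CUBIC))
E
```

```text
clock: 14.6
eef_pos: [0.5511, -0.043, 0.0722]
tool_rot: [0.933, -0.043, 0.357, 0.017]
force: [-1.5, 0.5, -0.9]
grip_width: 0.0405
finger_force: 0.5
[[200.3333 226.5   ]
 [218.6667 242.3333]
 [236.1667 260.0833]
 [258.3167 279.    ]]
offset px [[-11.138    0.1488]
 [-10.3525   0.3775]
 [-12.1464   1.0215]
 [-11.2636   1.1448]]
jar error lamp x,y mm [-2.676   1.0488]
resid row fit mm [array([-0.5215,  0.133 ]), array([ 1.5645, -0.3989]), array([-1.043 ,  0.2659])]
clock: 15.6
eef_pos: [0.5195, -0.0399, 0.0725]
tool_rot: [0.933, -0.043, 0.358, 0.017]
force: [0.4, -0.9, 0.3]
grip_width: 0.0404
finger_force: 0.0
[[200.3333 226.5   ]
 [218.6667 242.3333]
 [236.1667 259.9167]
 [258.3    279.    ]]
offset px [[-11.138    0.1488]
 [-10.3525   0.3775]
 [-12.1464   0.8548]
 [-11.2803   1.1448]]
jar error lamp x,y mm [-2.5684  1.2331]
resid row fit mm [array([-0.4321,  0.2648]), array([ 1.2963, -0.7944]), array([-0.8642,  0.5296])]
```

View pics/c8.png

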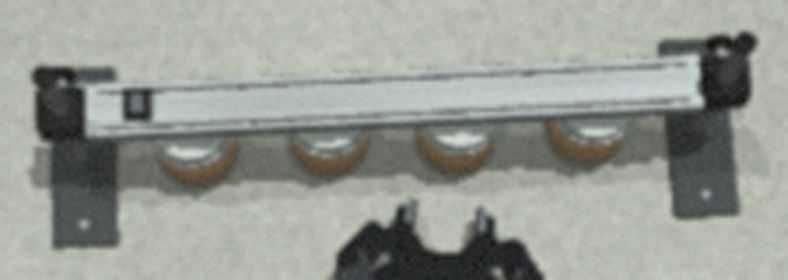

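The top crop shows four jars in an even row. Their front edges are at (198,187), (329,177), (456,174) and (586,164), and the hand is withdrawn below. The pushed jar is about 1–2 mm from the ideal place, so I'll leave it and draw the hand clear.

```bash
python3 -m jog '[[[-2,0,8],[0,0,0]],[[-2,0,15],[0,0,0]],[[-2,0,15],[0,0,0]],[[-2,0,20],[0,0,0]],[[-2,0,20],[0,0,0]],[[-2,0,20],[0,0,0]],[[0,0,20],[0,0,0]],[[0,0,0],[0,0,0]]]'; python3 -m jog '[[[0,0,0],[0,0,0]],[[0,0,0],[0,0,0]],[[0,0,0],[0,0,0]],[[0,0,0],[0,0,0]],[[0,0,0],[0,0,0]],[[0,0,0],[0,0,0]],[[0,0,0],[0,0,0]],[[0,0,0],[0,0,0]]]'; python3 rel.py | tail -2; python3 -c "
from rig import robot
print(robot.close_job())"
```

```text
clock: 16.65
eef_pos: [0.5091, -0.0402, 0.1946]
tool_rot: [0.931, -0.043, 0.361, 0.018]
force: [0.3, -0.3, 1.4]
grip_width: 0.0408
finger_force: 0.0
clock: 17.45
eef_pos: [0.5071, -0.0397, 0.1902]
tool_rot: [0.933, -0.043, 0.357, 0.017]
force: [0.3, 0.6, -0.1]
grip_width: 0.0405
finger_force: 0.0
jar error lamp x,y mm [-3.1698  0.4894]
resid row fit mm [array([-0.5265,  0.1366]), array([ 1.5795, -0.4098]), array([-1.053 ,  0.2732])]
the job is handed in; nothing more can be done
None
```

The jar is standing upright under the bar in the empty place, about 3 mm toward the robot from the row's line and under 1 mm off sideways by the last camera check (good to about 1.5 mm); the other jars and the lamp showed no movement, the hand is drawn clear, and the job was handed in at about 17.7 s.

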